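# Shut the sample case and hold it in the corner of the reading nest

## Robot

A 6-joint arm with a two-finger parallel gripper is mounted at the origin on a cart in front of the work surface, level with it; the furniture and walls round the work are solid. World frame = base frame: x ahead of the robot, y to its left, z up, the work surface at z = 0. Lengths are in m, angles in rad, forces in N, time in s.
With the tool pointing down it reaches from about 0.3 to 0.875 m from the base axis. Payload 6.4 kg.
Tool frame: the origin (TCP) lies at the centre of the arm's flange, where the gripper is bolted on; the fingertips stand 173 mm ahead of it and the grasp point (between the pads) lies 155 mm ahead of it; z points along the fingers, x is the direction in which the jaws open and shut, and the axes are right-handed (so a half turn about z gives the same grasp; the last joint's range is limited). The gripper opens to 85 mm and grips with 20 to 120 N. Pads are 22 mm wide; open, the fingers measure 114 mm over their backs; the gripper's body (76 mm by 85 mm) begins 54 mm behind the grasp point. The pads swing forward as they close: fully open they stand 13 mm farther back than shut.
Start: joints at [1.036, 0.181, 1.607, -0, 1.354, -0.206], TCP at [0.186, 0.544, 0.405] pointing down, gripper open.
Joint ranges: [-2.99, 2.99], [-0.89, 2.07], [0.3, 2.58], [-1.14, 4.28], [0, 2.63], [-3.12, 3.12]. Speed limits (rad/s): [2.57, 2.57, 3.01, 3.14, 3.14, 3.14].

## Interface

Orientations are given as a unit quaternion [w, x, y, z].
In Python, from bench import ctrl gives the robot as it stands. The module is installed in compiled form; this text tells all that it offers.
- The arm moves only by the tool move_arm, never from a script. Its argument "moves" is a list of rows, each an object of numbers: "gripper": the opening in per cent of the stroke, from 0 (shut) to 100 (fully open); "x", "y", "z": the shift along the tool's x, y, z in cm; "roll": the turn about the tool's z in degrees. In form: [{"gripper": .., "x": .., "y": .., "z": .., "roll": ..}, ...]. A call has 1 to 5 rows; each row shifts and turns the commanded pose from where the row before left it, along the tool's axes as they then stand; what a row does not reach is not made up. A row lasts 1/8 s, in which the tool goes at most 62.5 mm and 10.7 degrees, less where a joint would pass 70% of its speed; a pose out of reach is approached as far as the arm can. A call is refused whole if a number of a shift passes 6.25 or a number of a turn 10.7, either way. A call with a gripper value outside its range is refused whole. The fingers move at their own pace and stop on an object; the grip force is fixed at half the most. Time passes only in rows, so rows that do not move let the fingers close. It gives the time, the measured TCP pose, the force and the opening at its end, in the units of the state.
- ctrl.get_obs(): the state, without advancing time (a new reading comes with each control period).
- ctrl.camera(name): name is "side" or "top" or "wrist"; returns a dict with "img" (420x560x3 uint8, red, green, blue), "fx", "fy", "cx", "cy" (pixels), "world_from_camera" (4x4, takes a point from camera to world coordinates); the wrist camera has in their place "tool_from_camera" (4x4, takes a point from camera to tool coordinates, whose origin is the TCP and whose axes are the tool frame's). Camera axes: x right, y up, looking along -z (the intrinsics and any distortion apply to the point x, -y, -z); pixel columns grow to the right and rows downward; lengths in m; the calibration is good to about 2 mm. The wrist camera is an equidistant fisheye: a pixel r from the principal point sees the ray r / f radians off the axis. A picture is of the moment at which its call begins: read the wrist's pose just before it. There is no depth.
- ctrl.hand_in(): hands the job in, once; it reports no verdict.
The state is a dict: "time_s": time; "q": joint angles; "dq": joint speeds; "joint_efforts": joint torques, N m; "eef_pos": TCP position; "eef_rot": TCP orientation; "wrist_force": force on the tool from outside, world axes, zero at the start; "torque": the same for the moment, N m; "opening": opening from 0.0 (shut) to 1.0 (fully open).
Only numpy, scipy, OpenCV 4.12 (cv2) and the standard library are available. Lean on these libraries where they do the work, as an engineer would, in place of code of your own. Each camera call takes 0.05 s, during which the arm holds its last target. There are 200 camera calls.

## Task

Press the hinged orange lid of the white sample case down until it snaps fully shut. Then take the case to the aluminium plate, lay it flat with its long side along the blue stop, and press it home into the corner, touching the blue stop and the red stop at once, firmly but without ramming (a few newtons on each). The program finishes while still holding the case pressed against both stops; leave the other things on the bench where they are.

Things in the scene. Friction and masses are not known exactly. Their poses are not given: they have to be found in the camera images.
- case_center (a point): Centre of the white sample case (92 x 54 x 58 mm with lid shut, about 0.3 kg), 29 mm over its underside; x along its length to the hinge end, y across, z up. The white body is 44 mm high, sides vertical and plain: grip it across the 54 mm, at mid-length, fingertips 12 mm or more above its underside to clear the stops. Starts on the bench, lid open.
- lid_press (a point): Point to press on the lid: on its outer (top) face, 74 mm from the hinge pin along the lid and 14 mm above the pin when shut, mid-width. Axes turn with the lid; when shut they equal the case's, and the point is 32 mm toward -x of the case's centre, 58 mm above its underside. The orange lid is 86 x 50 x 14 mm.
- lid_hinge_pin (a point): The lid's hinge pin: runs along the case's y, 42 mm toward +x of the case's centre and 44 mm above its underside. Axes are the case's.
- lid (a joint): Lid angle in rad: 0 shut, 1.0 fully open (its stop). A light spring lifts the lid open; near the end of closing (from about 0.2 to 0.1) it meets a spring catch, and pressed on past it snaps in and stays shut. About 2 to 6 N of push near the free end shuts it.
- nest_seat (a point): On the fixed aluminium plate (150 x 110 x 8 mm, lying on the bench): the spot on its top, 8 mm above the bench, under the middle of the case when home against both stops. x runs along the blue stop toward the red one, y toward the blue stop, z up. The stops' faces are 46 mm away along +x (red) and 27 mm along +y (blue).
- stop_long: Blue stop bar, 150 x 12 mm, 8 mm high above the plate, fixed along the plate's +y edge. Origin at the centre of its underside (on the plate's top), its inner face 6 mm toward -y; axes as the plate's, x along the bar. The faces of stops, plate and case are smooth (friction about 0.25).
- stop_short: Red stop bar, 12 x 98 mm, 8 mm high above the plate, fixed along the plate's +x edge. Origin at the centre of its underside, its inner face 6 mm toward -x; axes as the plate's.
- case: The sample case itself (with its lid); origin at the centre of its underside, axes as point case_center.
- cup_2: Small clear plastic beaker, 67 x 70 x 60 mm, standing on the bench left of the plate: a bystander to leave alone. Origin at the centre of its underside.
- jar: Small screw-cap bottle with a white cap, 57 mm across, 101 mm high, standing on the bench behind the work: a bystander to leave alone. Origin at the centre of its underside.
Not all that is in view belongs to the job. What is shaped like the case but brown or purple is not meant.

How it is judged:
By the outcome, as a careful person would: the job done as asked, in the order asked, and still so for the second after the job is handed in, while the arm keeps its last pose, push and grip.
It also fails if it takes over 61 s, if anything falls off the work surface, if the arm or the gripper's body presses on something with over 40 N, if the wrist force passes 120 N, or if a joint passes its speed limit or range.

## Working session

There is one attempt and no reset: what is moved stays moved. The work goes in short steps, Python scripts to look and compute and a tool call to move; the robot and the scene stay as the last step left them, time stands still between calls to the robot, and variables do not carry over. Pictures are saved under pics/ and viewed, about 8 in all and at most 12, crops included, and the job is handed in when it is done.

Besides the shell and the picture viewer there is one more tool, called after "Call:" as name(argument=value, ...), one argument or row to a line, values as JSON. move_arm: Moves the arm, as the interface text tells. Its arguments: {"type":"object","properties":{"moves":{"type":"array","items":{"type":"object","properties":{"gripper":{"type":"number"},"x":{"type":"number"},"y":{"type":"number"},"z":{"type":"number"},"roll":{"type":"number"}}}}},"required":["moves"]}

```bash
mkdir -p pics
cat > h.py <<'E'
import numpy as np, cv2
from bench import ctrl
from scipy.spatial.transform import Rotation as R
def ray(c,u,v,T=None):
    T=c["world_from_camera"] if T is None else T
    T=np.array(T)
    d=np.array([(u-c["cx"])/c["fx"],-(v-c["cy"])/c["fy"],-1.])
    return T[:3,3],T[:3,:3]@d
def onz(c,u,v,z):
    o,d=ray(c,u,v); return o+d*(z-o[2])/d[2]
def proj(c,p):
    T=np.linalg.inv(np.array(c["world_from_camera"])); q=T[:3,:3]@np.array(p)+T[:3,3]
    return c["cx"]+c["fx"]*q[0]/-q[2], c["cy"]-c["fy"]*q[1]/-q[2]
def save(n,im): cv2.imwrite(f"pics/{n}.png",cv2.cvtColor(im,cv2.COLOR_RGB2BGR))
def st():
    o=ctrl.get_obs(); r=R.from_quat(np.array(o["eef_rot"])[[1,2,3,0]]).as_matrix()
    print(round(o["time_s"],2),np.round(o["eef_pos"],4),"x",np.round(r[:,0],3),"z",np.round(r[:,2],3),"F",np.round(o["wrist_force"],2),"op",round(o["opening"],3),"q",np.round(o["q"],2))
    return o,r
E
python3 - <<'E'
from h import *
st()
for n in("top","side"):
    c=ctrl.camera(n); save(n+"0",c["img"]); np.save(n+".npy",c,allow_pickle=True)
    print(n,c["fx"],c["cx"],c["cy"],np.round(c["world_from_camera"],3).tolist(),[k for k in c])
E
```

```text
0.0 [0.1855 0.544  0.4038] x [ 0.323  0.946 -0.002] z [-0.001 -0.002 -1.   ] F [ 0.53 -0.27 -0.17] op 0.999 q [ 1.04  0.18  1.61  0.    1.35 -0.21]
top 546.853515860448 270.07635760152186 206.8499867358875 [[0.001, 0.985, -0.174, 0.25], [-1.0, 0.002, 0.004, -0.164], [0.004, 0.174, 0.985, 1.556], [0.0, 0.0, 0.0, 1.0]] ['img', 'fx', 'fy', 'cx', 'cy', 'world_from_camera']
side 387.91477829889766 276.0632119484206 214.28495987324578 [[-0.999, -0.034, 0.036, 0.574], [0.049, -0.669, 0.742, 0.713], [-0.002, 0.743, 0.67, 0.862], [0.0, 0.0, 0.0, 1.0]] ['img', 'fx', 'fy', 'cx', 'cy', 'world_from_camera']
```

View pics/top0.png

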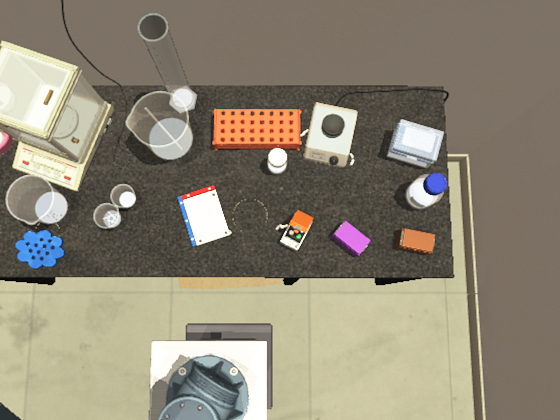

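View pics/side0.png

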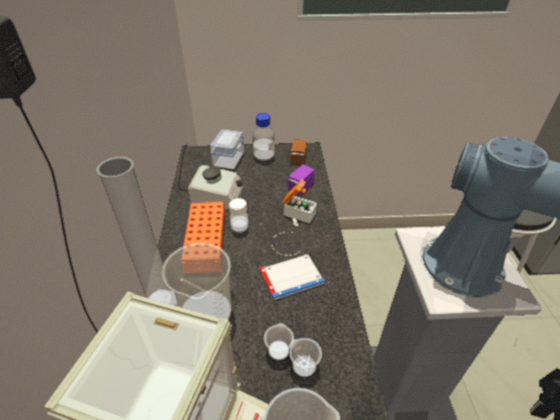

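Run:
```python
from h import *
t=np.load("top.npy",allow_pickle=True).item();s=np.load("side.npy",allow_pickle=True).item()
a=cv2.resize(t["img"][195:265,262:332],(400,400),interpolation=cv2.INTER_CUBIC)
b=cv2.resize(s["img"][165:235,270:340],(400,400),interpolation=cv2.INTER_CUBIC)
a2=cv2.resize(t["img"][178:253,170:240],(187,200));
save("crop1",np.hstack([a,b]))
# plate: white/blue/red masks
h=cv2.cvtColor(t["img"],cv2.COLOR_RGB2HSV)
def box(m,x0,x1,y0,y1,z,name):
    k=np.zeros_like(m);k[y0:y1,x0:x1]=m[y0:y1,x0:x1]
    n,l,stt,c=cv2.connectedComponentsWithStats(k)
    i=1+np.argmax(stt[1:,4]);p=np.argwhere(l==i)[:,::-1].astype(np.float32)
    r=cv2.minAreaRect(p);B=cv2.boxPoints(r)
    W=np.array([onz(t,u,v,z)[:2] for u,v in B]);e=[W[1]-W[0],W[2]-W[1]]
    print(name,np.round(r[0],1),"cen",np.round(W.mean(0),4),"len",[round(float(np.linalg.norm(x)),4) for x in e],"ang",[round(float(np.degrees(np.arctan2(x[1],x[0]))),1) for x in e])
box(cv2.inRange(h,(0,0,150),(180,70,255)),170,240,180,255,.008,"plate")
box(cv2.inRange(h,(95,120,60),(125,255,255)),170,240,180,255,.016,"blue")
box(cv2.inRange(h,(0,150,80),(4,255,255))|cv2.inRange(h,(170,150,80),(180,255,255)),170,240,180,255,.016,"red")
box(cv2.inRange(h,(0,0,150),(180,70,255)),275,320,205,255,.044,"casewhite")
box(cv2.inRange(h,(5,150,100),(20,255,255)),275,320,205,255,.08,"lid")
```

```text
plate [204.9 217.3] cen [0.493  0.0173] len [0.1152, 0.1402] ang [-71.0, -161.0]
blue [187.3 224.6] cen [0.4707 0.0662] len [0.0118, 0.1279] ang [-72.0, -161.3]
red [197.9 191.8] cen [0.5653 0.038 ] len [0.0976, 0.0132] ang [-71.6, -161.5]
casewhite [288.8 234.6] cen [ 0.4389 -0.221 ] len [0.0599, 0.0849] ang [-23.8, -114.1]
lid [300.7 220.6] cen [ 0.4728 -0.2525] len [0.0483, 0.0537] ang [-26.5, -116.9]
```

View pics/crop1.png

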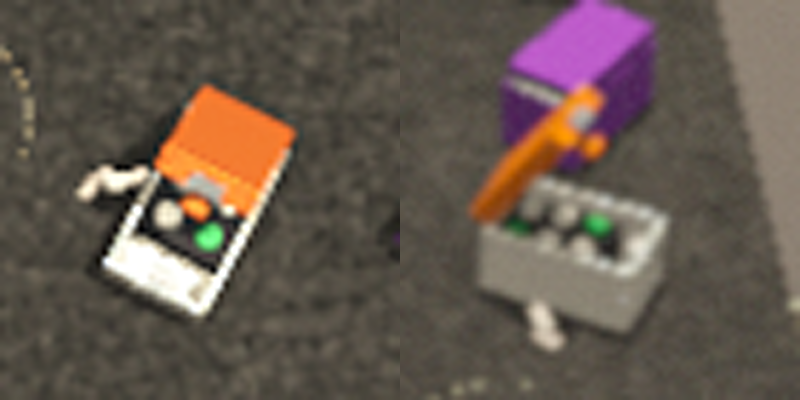

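Crop: the white case with orange lid is at top px (297,230). The lookalikes are the purple box at (352,238) and the brown box at (417,241), so I chose the white one with the orange lid. It lies with the hinge end away from the robot at a yaw of about -26°, and a white peanut-shaped bit sits by its left side at (278,228). The plate is at (205,217) with yaw about 18.6°.

Run:
```python
from h import *
t=np.load("top.npy",allow_pickle=True).item()
for p in [(298.2,210.2),(313.6,218.6),(298.5,249),(280.4,240.5),(297.7,229.6)]: print(np.round(onz(t,*p,.044),4))
```

```text
[ 0.5076 -0.2479  0.044 ]
[ 0.4839 -0.2908  0.044 ]
[ 0.3986 -0.2479  0.044 ]
[ 0.4222 -0.1978  0.044 ]
[ 0.4528 -0.2461  0.044 ]
```

Call:
move_arm(
  moves=[
    {"gripper": 0,"x": -2,"y": 2,"z": 0,"roll": 7.1},
    {"gripper": 0,"x": -4,"y": 4,"z": 0,"roll": 0},
    {"gripper": 0,"x": -4,"y": 4,"z": 0,"roll": 0},
    {"gripper": 0,"x": -4,"y": 4,"z": 0,"roll": 0},
    {"gripper": 0,"x": -4,"y": 4,"z": 0,"roll": 0},
  ],
)

```text
time_s: 0.72
eef_pos: [0.2721, 0.3033, 0.4044]
eef_rot: [0.0, 0.848, 0.531, -0.0]
wrist_force: [1.2, -0.1, 0.4]
opening: 0.001
```

Call:
move_arm(
  moves=[
    {"gripper": 0,"x": -4,"y": 4,"z": 0,"roll": 0},
    {"gripper": 0,"x": -4,"y": 4,"z": 0,"roll": 0},
    {"gripper": 0,"x": -4,"y": 4,"z": 0,"roll": 0},
    {"gripper": 0,"x": -4,"y": 4,"z": 0,"roll": 0},
    {"gripper": 0,"x": -4,"y": 4,"z": 0,"roll": 0},
  ],
)

```text
time_s: 1.35
eef_pos: [0.3644, 0.0358, 0.4047]
eef_rot: [0.0, 0.848, 0.53, 0.0]
wrist_force: [0.4, 0.7, 0.4]
opening: -0.003
```

```bash
cat >> h.py <<'E'
def wcap(name):
    o,r=st(); c=ctrl.camera("wrist"); T=np.eye(4);T[:3,:3]=r;T[:3,3]=o["eef_pos"]
    c["W"]=T@np.array(c["tool_from_camera"]); np.save(name+".npy",c,allow_pickle=True); return c
def wonz(c,u,v,z):
    a,b=(u-c["cx"])/c["fx"],(v-c["cy"])/c["fy"]; th=np.hypot(a,b); k=np.sin(th)/max(th,1e-9)
    d=c["W"][:3,:3]@np.array([a*k,-b*k,-np.cos(th)]); o=c["W"][:3,3]; return o+d*(z-o[2])/d[2]
def wproj(c,p):
    q=np.linalg.inv(c["W"])@np.append(p,1.); r=np.hypot(q[0],q[1]); th=np.arctan2(r,-q[2])
    return c["cx"]+c["fx"]*th*q[0]/r, c["cy"]-c["fy"]*th*q[1]/r
E
python3 - <<'E'
from h import *
c=wcap("w_plate"); save("w_plate",c["img"]); print(c["fx"],c["cx"],c["cy"],np.round(c["tool_from_camera"],3).tolist())
print(wproj(c,[.509,.044,.008]),wproj(c,[.45,-.245,.044]))
E
```

```text
1.35 [0.3644 0.0358 0.4047] x [0.438 0.899 0.   ] z [ 0.001  0.    -1.   ] F [0.39 0.71 0.39] op -0.003 q [-0.23 -0.33  2.09  0.    1.39 -1.35]
325.19226210127806 284.0415819399964 209.0513585021718 [[1.0, 0.001, 0.0, -0.0], [0.001, -0.951, -0.309, -0.079], [0.0, 0.309, -0.951, 0.031], [0.0, 0.0, 0.0, 1.0]]
(np.float64(338.7533138425827), np.float64(272.56860436170314)) (np.float64(130.35574247200276), np.float64(325.89569153227416))
```

Call:
move_arm(
  moves=[
    {"gripper": 0,"x": -4.3,"y": 4,"z": 0,"roll": 0},
    {"gripper": 0,"x": -4.3,"y": 4,"z": 0,"roll": 0},
    {"gripper": 0,"x": -4.3,"y": 4,"z": 0,"roll": 0},
    {"gripper": 0,"x": -4.3,"y": 4,"z": 0,"roll": 0},
    {"gripper": 0,"x": -4.3,"y": 4,"z": 0,"roll": 0},
  ],
)

```text
time_s: 2.02
eef_pos: [0.4505, -0.2449, 0.4043]
eef_rot: [-0.0, 0.848, 0.53, 0.0]
wrist_force: [0.1, 0.3, 0.3]
opening: -0.003
```

Call:
move_arm(
  moves=[
    {"gripper": 0,"x": 0,"y": 0,"z": 0,"roll": 0},
    {"gripper": 0,"x": 0,"y": 0,"z": 0,"roll": 0},
  ],
)

```text
time_s: 2.28
eef_pos: [0.45, -0.2427, 0.4039]
eef_rot: [-0.001, 0.848, 0.53, -0.0]
wrist_force: [1.2, -0.8, 0.3]
opening: -0.0
```

Run:
```python
from h import *
c=wcap("w_case"); p=np.load("w_plate.npy",allow_pickle=True).item()
save("w2",np.hstack([cv2.resize(x,(400,300),interpolation=cv2.INTER_AREA) for x in (p["img"],c["img"])]))
save("w_case",c["img"])
print(wproj(c,[.45,-.245,.044]))
```

```text
2.27 [ 0.45   -0.2427  0.4039] x [0.438 0.899 0.001] z [-0.001  0.002 -1.   ] F [ 1.24 -0.79  0.27] op -0.0 q [-0.73  0.04  1.76  0.    1.34 -1.84]
(np.float64(281.95876996996765), np.float64(185.27130434586354))
```

View pics/w2.png

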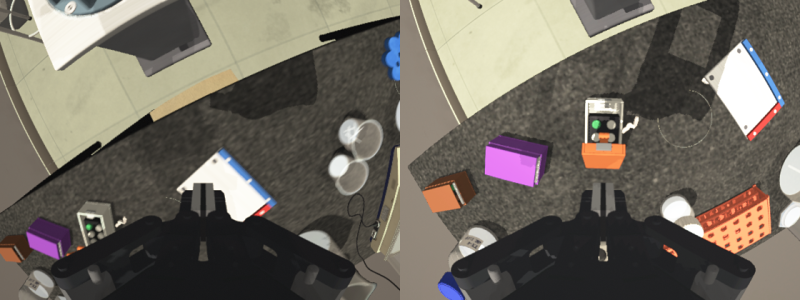

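Run:
```python
from h import *
c=np.load("w_case.npy",allow_pickle=True).item()
im=c["img"][120:245,235:345]
save("wc",cv2.resize(im,None,fx=4.8,fy=4.8,interpolation=cv2.INTER_CUBIC))
```

```text
(no output)
```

View pics/wc.png

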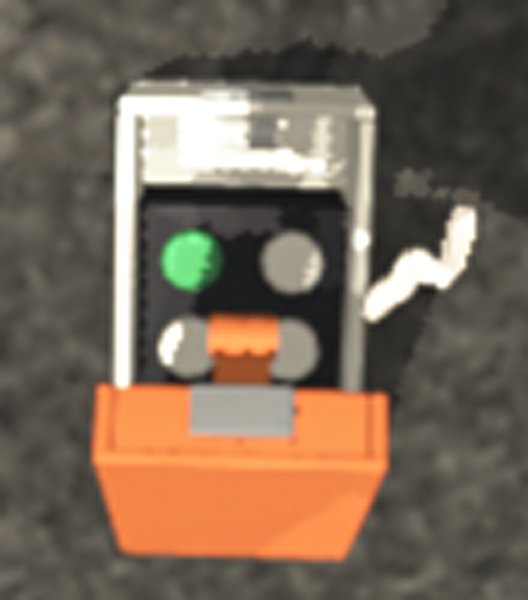

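Run:
```python
from h import *
c=np.load("w_case.npy",allow_pickle=True).item()
f=lambda p,z:wonz(c,235+p[0]/4.8-.4,120+p[1]/4.8-.4,z)[:2]
A,B=f((120,95),.044),f((376,101),.044); C,D=f((113,385),.044),f((364,390),.044)
E_,F_=f((122,555),.052),f((347,560),.052)
print(A,B,np.linalg.norm(B-A),C,D,E_,F_,np.linalg.norm(F_-E_))
ang=lambda v:np.degrees(np.arctan2(v[1],v[0]))
print(ang(B-A)-90,ang(C-A),ang(D-B),ang(F_-E_)-90)
y=np.radians(-26.3); ex=np.array([np.cos(y),np.sin(y)]); ey=np.array([-ex[1],ex[0]])
c1=(A+B)/2+.046*ex; c2=(E_+F_)/2-.0538*ex; print("centre",c1,c2)
for p in [(370,318),(410,255),(440,285),(462,210),(475,240)]:
    d=f(p,.005)-c1; print("peanut",np.round([d@ex,d@ey],4))
```

```text
[ 0.39699356 -0.244211  ] [ 0.42175289 -0.19627102] 0.05395614473931481 [ 0.4531038  -0.27453345] [ 0.47836972 -0.22538596] [ 0.48715891 -0.28930961] [ 0.51024442 -0.24476788] 0.05016877716622761
-27.31477928628596 -28.387163517484648 -27.214278325345884 -27.39722619518942
centre [ 0.4506116  -0.24062229] [ 0.45047069 -0.24320151]
peanut [0.0114 0.0303]
peanut [-0.0044  0.0396]
peanut [0.0029 0.0472]
peanut [-0.0156  0.0519]
peanut [-0.0083  0.0553]
```

View: case front rim corners are at crop (120,95) and (376,101). Its width measures 54.0 mm, the centre is about (0.4505,-0.2418) and the yaw is -27.4°. The peanut at (420,265) lies where the right finger would land, so I will grip higher to pass over it.

Call:
move_arm(
  moves=[
    {"gripper": 0,"x": 0.1,"y": 0.8,"z": 3.4,"roll": 1.4},
    {"gripper": 0,"x": 0,"y": 0.8,"z": 3.4,"roll": 0},
    {"gripper": 0,"x": 0,"y": 0.7,"z": 3.0,"roll": 0},
    {"gripper": 0,"x": 0,"y": 0,"z": 0,"roll": 0},
    {"gripper": 0,"x": 0,"y": 0,"z": 0,"roll": 0},
  ],
)

```text
time_s: 2.95
eef_pos: [0.4714, -0.252, 0.3081]
eef_rot: [0.001, 0.854, 0.52, 0.0]
wrist_force: [0.6, 0.2, -0.2]
opening: 0.001
```

Run:
```python
from h import *
o,r=st(); p=o["eef_pos"][:2]-np.array([.4505,-.2418]); y=np.radians(-27.4); print(p@[np.cos(y),np.sin(y)],p@[-np.sin(y),np.cos(y)])
```

```text
2.95 [ 0.4714 -0.252   0.3081] x [ 0.458  0.889 -0.   ] z [ 0.001 -0.001 -1.   ] F [ 0.57  0.2  -0.22] op 0.001 q [-0.71  0.2   1.79  0.    1.15 -1.81]
0.023269069673989423 0.00058296110057947
```

Call:
move_arm(
  moves=[
    {"gripper": 0,"x": 0,"y": -0.6,"z": 1.4,"roll": 0},
    {"gripper": 0,"x": 0,"y": -0.6,"z": 1.4,"roll": 0},
    {"gripper": 0,"x": 0,"y": -0.6,"z": 0.6,"roll": 0},
    {"gripper": 0,"x": 0,"y": -0.6,"z": 0.6,"roll": 0},
    {"gripper": 0,"x": 0,"y": 0,"z": 0,"roll": 0},
  ],
)

```text
time_s: 3.58
eef_pos: [0.4493, -0.2414, 0.2662]
eef_rot: [-0.001, 0.854, 0.52, -0.0]
wrist_force: [0.3, 1.1, 0.6]
opening: 0.001
```

Call:
move_arm(
  moves=[
    {"gripper": 0,"x": 0,"y": -0.5,"z": 0.6,"roll": 0},
    {"gripper": 0,"x": 0,"y": -0.5,"z": 0.6,"roll": 0},
    {"gripper": 0,"x": 0,"y": -0.5,"z": 0.6,"roll": 0},
    {"gripper": 0,"x": 0,"y": -0.3,"z": 0.6,"roll": 0},
    {"gripper": 0,"x": 0,"y": 0,"z": 0,"roll": 0},
  ],
)

```text
time_s: 4.2
eef_pos: [0.4337, -0.2333, 0.2423]
eef_rot: [-0.0, 0.854, 0.52, -0.0]
wrist_force: [0.3, 0.7, 1.5]
opening: -0.0
```

Run:
```python
from h import *
o,r=st(); p=o["eef_pos"][:2]-np.array([.4505,-.2418]); y=np.radians(-27.4); print(p@[np.cos(y),np.sin(y)],p@[-np.sin(y),np.cos(y)])
c=wcap("w3"); t=ctrl.camera("top"); s=ctrl.camera("side")
Z=lambda i:cv2.resize(i,(400,400),interpolation=cv2.INTER_CUBIC)
save("p3",np.hstack([Z(c["img"][60:270,180:390]),Z(s["img"][165:235,270:340])]))
```

```text
4.2 [ 0.4337 -0.2333  0.2423] x [0.459 0.888 0.   ] z [-0.  0. -1.] F [0.33 0.65 1.51] op -0.0 q [-0.74  0.22  1.93  0.    0.99 -1.83]
-0.01888057918969787 -0.0001753995837637948
4.2 [ 0.4337 -0.2333  0.2423] x [0.459 0.888 0.   ] z [-0.  0. -1.] F [0.33 0.65 1.51] op -0.0 q [-0.74  0.22  1.93  0.    0.99 -1.83]
```

View pics/p3.png

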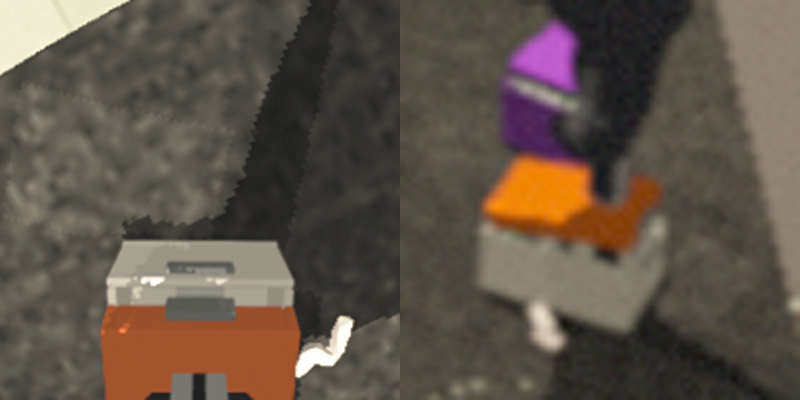

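View: the finger is on the lid (right panel (605,190)) and the lid is nearly closed, with a small gap left at the free end. The case has not moved. I'll press on.

Call:
move_arm(
  moves=[
    {"gripper": 0,"x": 0,"y": -0.3,"z": 0.4,"roll": 0},
    {"gripper": 0,"x": 0,"y": -0.2,"z": 0.4,"roll": 0},
    {"gripper": 0,"x": 0,"y": -0.1,"z": 0.3,"roll": 0},
  ],
)

```text
time_s: 4.72
eef_pos: [0.4282, -0.2304, 0.2312]
eef_rot: [-0.0, 0.854, 0.52, -0.0]
wrist_force: [1.4, -0.8, 1.3]
opening: -0.004
```

Call:
move_arm(
  moves=[
    {"gripper": 0,"x": 0,"y": 0,"z": 0.2,"roll": 0},
    {"gripper": 0,"x": 0,"y": 0,"z": 0,"roll": 0},
  ],
)

```text
time_s: 4.97
eef_pos: [0.4282, -0.2304, 0.2298]
eef_rot: [-0.001, 0.854, 0.52, -0.0]
wrist_force: [-5.0, 1.4, 9.5]
opening: -0.004
```

Call:
move_arm(
  moves=[
    {"gripper": 0,"x": 0,"y": 0,"z": 0.1,"roll": 0},
    {"gripper": 0,"x": 0,"y": 0,"z": 0,"roll": 0},
  ],
)

```text
time_s: 5.22
eef_pos: [0.4283, -0.2305, 0.2292]
eef_rot: [-0.001, 0.854, 0.52, -0.0]
wrist_force: [-5.6, 2.8, 12.4]
opening: -0.0
```

Call:
move_arm(
  moves=[
    {"gripper": 0,"x": 0,"y": 0,"z": -4,"roll": 0},
    {"gripper": 100,"x": 0,"y": 0,"z": -6,"roll": 0},
    {"gripper": 100,"x": 0,"y": 1,"z": -2,"roll": 0},
    {"gripper": 100,"x": 0,"y": 1.4,"z": 0,"roll": 0},
    {"gripper": 100,"x": 0,"y": 0,"z": 0,"roll": 0},
  ],
)

```text
time_s: 5.85
eef_pos: [0.45, -0.2417, 0.347]
eef_rot: [-0.001, 0.854, 0.52, -0.0]
wrist_force: [0.1, -0.6, -0.3]
opening: 0.848
```

Run:
```python
from h import *
c=wcap("w4"); s=ctrl.camera("side"); print(wproj(c,[.4505,-.2418,.058]))
u,v=map(int,wproj(c,[.4505,-.2418,.058]))
Z=lambda i:cv2.resize(i,(400,400),interpolation=cv2.INTER_CUBIC)
print(u-70,v-80); save("p4",np.hstack([Z(c["img"][v-80:v+60,u-70:u+70]),Z(s["img"][165:235,270:340])]))
```

```text
5.85 [ 0.45   -0.2417  0.347 ] x [0.459 0.888 0.001] z [-0.002  0.002 -1.   ] F [ 0.09 -0.57 -0.32] op 0.848 q [-0.73  0.1   1.82 -0.    1.22 -1.82]
(np.float64(284.25797166048164), np.float64(205.03770662770512))
214 125
```

View pics/p4.png

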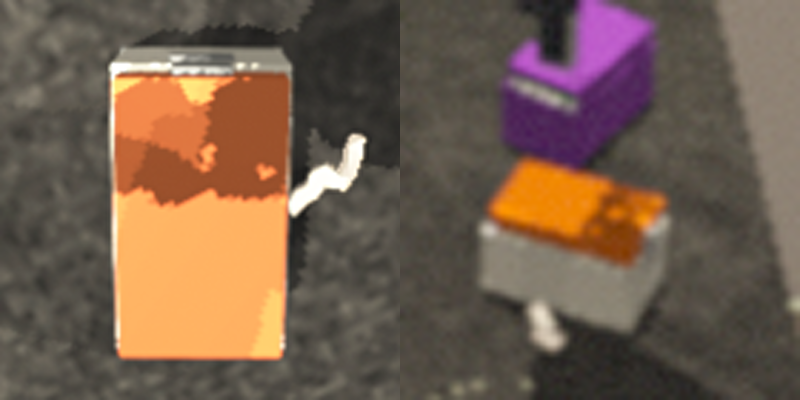

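View: the lid is fully shut and flush on the case. The case has not moved and is still centred under the tool. I'll descend and grip.

Call:
move_arm(
  moves=[
    {"gripper": 100,"x": 0,"y": 0,"z": 5,"roll": 0},
    {"gripper": 100,"x": 0,"y": 0,"z": 5,"roll": 0},
    {"gripper": 100,"x": 0,"y": 0,"z": 4,"roll": 0},
    {"gripper": 100,"x": 0,"y": 0,"z": 2.3,"roll": 0},
    {"gripper": 100,"x": 0,"y": 0,"z": 0,"roll": 0},
  ],
)

```text
time_s: 6.58
eef_pos: [0.4482, -0.2403, 0.1827]
eef_rot: [-0.004, 0.854, 0.52, -0.001]
wrist_force: [-1.0, 0.8, -0.4]
opening: 0.999
```

Call:
move_arm(
  moves=[
    {"gripper": 50,"x": 0,"y": 0,"z": 0,"roll": 0},
    {"gripper": 50,"x": 0,"y": 0,"z": 0,"roll": 0},
    {"gripper": 50,"x": 0,"y": 0,"z": 0,"roll": 0},
    {"gripper": 50,"x": 0,"y": 0,"z": 0,"roll": 0},
  ],
)

```text
time_s: 7.08
eef_pos: [0.4504, -0.2421, 0.187]
eef_rot: [0.001, 0.854, 0.52, 0.0]
wrist_force: [-1.1, 1.2, 6.9]
opening: 0.622
```

Run:
```python
from h import *
st()
# plate from near-plate wrist view: bars
c=np.load("w_plate.npy",allow_pickle=True).item(); h=cv2.cvtColor(c["img"],cv2.COLOR_RGB2HSV)
t=np.load("top.npy",allow_pickle=True).item(); ht=cv2.cvtColor(t["img"],cv2.COLOR_RGB2HSV)
reg=(170,185,240,255)
for nm,C,H,f,(x0,y0,x1,y1) in (("wrist",c,h,wonz,(240,200,420,310)),("top",t,ht,onz,(170,180,240,255))):
    for k,m in (("blue",cv2.inRange(H,(100,110,60),(125,255,255))),("red",cv2.inRange(H,(0,150,80),(5,255,255))|cv2.inRange(H,(172,150,80),(180,255,255)))):
        p=np.argwhere(m[y0:y1,x0:x1])[:,::-1]+[x0,y0]
        W=np.array([f(C,u,v,.016)[:2] for u,v in p])
        r=cv2.minAreaRect((W*1000).astype(np.float32)); 
        vx,vy,a,b=cv2.fitLine((W*1000).astype(np.float32),cv2.DIST_L2,0,.01,.01).ravel()
        print(nm,k,len(p),"fit ang",round(float(np.degrees(np.arctan2(vy,vx))),2),"med",np.round([a,b],1),"rect",np.round(r[0],1),np.round(r[1],1),round(r[2],1))
```

```text
7.08 [ 0.4504 -0.2421  0.187 ] x [ 0.459  0.888 -0.001] z [ 0.002 -0.002 -1.   ] F [-1.14  1.23  6.92] op 0.622 q [-0.73  0.36  1.9  -0.    0.88 -1.82]
wrist blue 808 fit ang 18.31 med [476.7  66.4] rect [482.   68.2] [149.7  13. ] 17.2
wrist red 159 fit ang -79.26 med [553.7  65.9] rect [555.1  64.6] [15.  31.8] 18.6
top blue 195 fit ang 18.53 med [479.5  69.1] rect [481.3  69.7] [150.2  12.5] 18.4
top red 138 fit ang -71.21 med [565.2  38.3] rect [565.3  38. ] [13.2 97.5] 18.4
```

Call:
move_arm(
  moves=[
    {"gripper": 50,"x": 0,"y": 0,"z": -2,"roll": 0},
    {"gripper": 50,"x": 0,"y": 0,"z": -4,"roll": 0},
    {"gripper": 50,"x": 0,"y": 0,"z": -4,"roll": 0},
    {"gripper": 50,"x": 2.2,"y": -0.65,"z": 0,"roll": 0},
    {"gripper": 50,"x": 4.4,"y": -1.3,"z": 0,"roll": 0},
  ],
)

```text
time_s: 7.7
eef_pos: [0.4628, -0.1744, 0.2864]
eef_rot: [0.001, 0.855, 0.519, 0.0]
wrist_force: [0.2, 0.9, -3.1]
opening: 0.623
```

Call:
move_arm(
  moves=[
    {"gripper": 50,"x": 4.4,"y": -1.3,"z": 0,"roll": 0},
    {"gripper": 50,"x": 4.4,"y": -1.3,"z": 0,"roll": 0},
    {"gripper": 50,"x": 4.4,"y": -1.3,"z": 0,"roll": 0},
    {"gripper": 50,"x": 4.4,"y": -1.3,"z": 0,"roll": 0},
    {"gripper": 50,"x": 2.1,"y": -0.7,"z": 0,"roll": 0},
  ],
)

```text
time_s: 8.32
eef_pos: [0.5005, 0.0303, 0.2854]
eef_rot: [-0.0, 0.854, 0.521, -0.0]
wrist_force: [-0.0, 0.5, -2.4]
opening: 0.62
```

Call:
move_arm(
  moves=[
    {"gripper": 50,"x": 0,"y": 0,"z": 0,"roll": -9.2},
    {"gripper": 50,"x": 0,"y": 0,"z": 0,"roll": -9.2},
    {"gripper": 50,"x": 0,"y": 0,"z": 0,"roll": -9.2},
    {"gripper": 50,"x": 0,"y": 0,"z": 0,"roll": -9.2},
    {"gripper": 50,"x": 0,"y": 0,"z": 0,"roll": -9.1},
  ],
)

```text
time_s: 8.95
eef_pos: [0.5004, 0.0282, 0.2853]
eef_rot: [-0.001, 0.582, 0.813, -0.0]
wrist_force: [0.1, 0.1, -2.8]
opening: 0.625
```

Call:
move_arm(
  moves=[
    {"gripper": 50,"x": 0,"y": 0,"z": 0,"roll": 0},
    {"gripper": 50,"x": 0,"y": 0,"z": 0,"roll": 0},
  ],
)

```text
time_s: 9.2
eef_pos: [0.5007, 0.0281, 0.2855]
eef_rot: [-0.0, 0.585, 0.811, -0.0]
wrist_force: [0.7, 0.2, -2.4]
opening: 0.619
```

```bash
cat >> h.py <<'E'
def nest():
    o,r=st(); y=np.radians(18.45); p=np.array(o["eef_pos"][:2]); ex=np.array([np.cos(y),np.sin(y)]); ey=np.array([-ex[1],ex[0]])
    F=np.array(o["wrist_force"]); print("rel seat mm",np.round([(p@ex-.4963)*1000,(p@ey+.120)*1000],1),"z",o["eef_pos"][2],"toolx yaw-90",round(float(np.degrees(np.arctan2(r[1,0],r[0,0]))-90),2),"F nest",np.round([F[:2]@ex,F[:2]@ey,F[2]],2),"M",np.round(o["torque"],2))
    return o,r
E
python3 - <<'E'
from h import *
nest(); c=wcap("w5"); s=ctrl.camera("side")
save("p5",np.hstack([cv2.resize(c["img"][60:340,140:420],(400,400)),cv2.resize(s["img"][170:310,230:370],(400,400),interpolation=cv2.INTER_CUBIC)]))
E
```

```text
9.2 [0.5007 0.0281 0.2855] x [-0.315  0.949  0.   ] z [-0.  0. -1.] F [ 0.69  0.16 -2.39] op 0.619 q [-0.18  0.16  1.89 -0.    1.09 -2.07]
rel seat mm [-12.5 -11.8] z 0.2855136963342705 toolx yaw-90 18.39 F nest [ 0.71 -0.07 -2.39] M [-0.02  0.01  0.01]
9.2 [0.5007 0.0281 0.2855] x [-0.315  0.949  0.   ] z [-0.  0. -1.] F [ 0.69  0.16 -2.39] op 0.619 q [-0.18  0.16  1.89 -0.    1.09 -2.07]
```

View pics/p5.png

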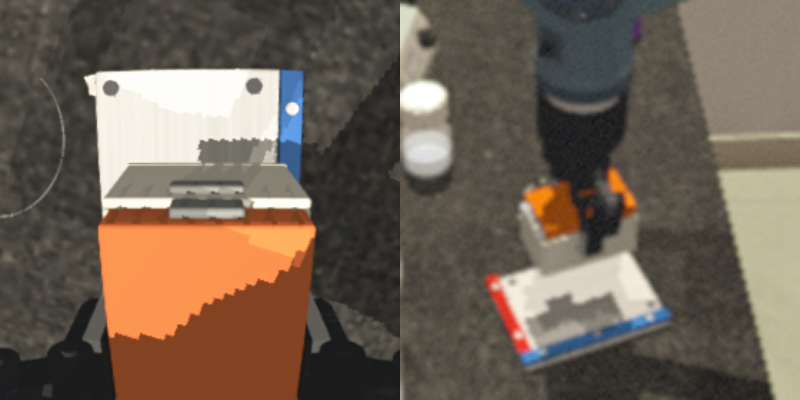

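View: the case is gripped level over the plate with the lid shut. The blue stop is on the right ((290,120) left panel) and the red stop is at the far end. I'll lower it.

Call:
move_arm(
  moves=[
    {"gripper": 50,"x": 0,"y": 0,"z": 3,"roll": 0},
    {"gripper": 50,"x": 0,"y": 0,"z": 3,"roll": 0},
    {"gripper": 50,"x": 0,"y": 0,"z": 1.5,"roll": 0},
    {"gripper": 50,"x": 0,"y": 0,"z": 0.8,"roll": 0},
    {"gripper": 50,"x": 0,"y": 0,"z": 0,"roll": 0},
  ],
)

```text
time_s: 9.93
eef_pos: [0.5011, 0.028, 0.2027]
eef_rot: [-0.0, 0.584, 0.812, -0.0]
wrist_force: [-0.3, -0.0, -4.0]
opening: 0.62
```

Call:
move_arm(
  moves=[
    {"gripper": 50,"x": 0,"y": 0,"z": 0.3,"roll": 0},
    {"gripper": 50,"x": 0,"y": 0,"z": 0.3,"roll": 0},
    {"gripper": 50,"x": 0,"y": 0,"z": 0,"roll": 0},
  ],
)

```text
time_s: 10.3
eef_pos: [0.5009, 0.028, 0.1968]
eef_rot: [0.0, 0.584, 0.812, 0.0]
wrist_force: [0.3, 0.0, -3.1]
opening: 0.625
```

```bash
python3 -c "
from h import *
nest()"
```

```text
10.3 [0.5009 0.028  0.1968] x [-0.318  0.948 -0.   ] z [ 0. -0. -1.] F [ 0.26  0.02 -3.14] op 0.625 q [-0.18  0.32  1.92 -0.    0.9  -2.08]
rel seat mm [-12.3 -12. ] z 0.19678267713708442 toolx yaw-90 18.56 F nest [ 0.26 -0.06 -3.14] M [-0.01 -0.03 -0.05]
```

Call:
move_arm(
  moves=[
    {"gripper": 50,"x": 0,"y": 0,"z": 0.2,"roll": 0},
    {"gripper": 50,"x": 0,"y": 0,"z": 0,"roll": 0},
  ],
)

```text
time_s: 10.55
eef_pos: [0.5012, 0.028, 0.195]
eef_rot: [0.0, 0.584, 0.812, 0.0]
wrist_force: [-0.0, -0.2, -0.5]
opening: 0.619
```

Call:
move_arm(
  moves=[
    {"gripper": 50,"x": 0,"y": 0,"z": 0.1,"roll": 0},
    {"gripper": 50,"x": 0,"y": 0,"z": 0,"roll": 0},
  ],
)

```text
time_s: 10.8
eef_pos: [0.5017, 0.0279, 0.195]
eef_rot: [0.001, 0.584, 0.812, 0.0]
wrist_force: [-1.6, -0.4, 8.0]
opening: 0.623
```

Call:
move_arm(
  moves=[
    {"gripper": 50,"x": 0,"y": 0,"z": -0.07,"roll": 0},
    {"gripper": 50,"x": 0.4,"y": 0.4,"z": 0,"roll": 0},
    {"gripper": 50,"x": 0.3,"y": 0.4,"z": 0,"roll": 0},
    {"gripper": 50,"x": 0.2,"y": 0.1,"z": 0,"roll": 0},
    {"gripper": 50,"x": 0,"y": 0,"z": 0,"roll": 0},
  ],
)

```text
time_s: 11.42
eef_pos: [0.5073, 0.0397, 0.195]
eef_rot: [0.001, 0.584, 0.812, 0.001]
wrist_force: [0.9, 0.4, 5.5]
opening: 0.623
```

```bash
python3 -c "
from h import *
nest()"
```

```text
11.43 [0.5073 0.0397 0.195 ] x [-0.319  0.948 -0.001] z [ 0.002 -0.    -1.   ] F [0.89 0.37 5.46] op 0.623 q [-0.16  0.34  1.9   0.    0.9  -2.05]
rel seat mm [-2.5 -2.9] z 0.19502071133241655 toolx yaw-90 18.58 F nest [0.96 0.07 5.46] M [-0.07 -0.06  0.06]
```

Call:
move_arm(
  moves=[
    {"gripper": 50,"x": 0.1,"y": 0,"z": -0.03,"roll": 0},
    {"gripper": 50,"x": 0.1,"y": 0,"z": 0,"roll": 0},
    {"gripper": 50,"x": 0,"y": 0,"z": 0,"roll": 0},
  ],
)

```text
time_s: 11.8
eef_pos: [0.5063, 0.0414, 0.195]
eef_rot: [0.0, 0.584, 0.812, 0.0]
wrist_force: [0.7, -0.3, 5.4]
opening: 0.621
```

```bash
python3 -c "
from h import *
nest()"
```

```text
11.8 [0.5063 0.0414 0.195 ] x [-0.318  0.948 -0.   ] z [ 0.001 -0.    -1.   ] F [ 0.73 -0.28  5.36] op 0.621 q [-0.15  0.33  1.91  0.    0.9  -2.05]
rel seat mm [-3. -1.] z 0.19500357535465634 toolx yaw-90 18.57 F nest [ 0.6  -0.49  5.36] M [-0.16 -0.27 -0.01]
```

Call:
move_arm(
  moves=[
    {"gripper": 50,"x": 0.1,"y": 0,"z": 0,"roll": 0},
    {"gripper": 50,"x": 0,"y": 0,"z": 0,"roll": 0},
  ],
)

```text
time_s: 12.05
eef_pos: [0.506, 0.042, 0.195]
eef_rot: [0.001, 0.584, 0.812, 0.0]
wrist_force: [1.6, -2.6, 5.4]
opening: 0.624
```

Call:
move_arm(
  moves=[
    {"gripper": 50,"x": 0.07,"y": 0,"z": 0,"roll": 0},
    {"gripper": 50,"x": 0,"y": 0,"z": 0,"roll": 0},
  ],
)

```text
time_s: 12.3
eef_pos: [0.5059, 0.0423, 0.195]
eef_rot: [0.001, 0.584, 0.812, -0.0]
wrist_force: [2.9, -6.1, 4.7]
opening: 0.622
```

```bash
python3 -c "
from h import *
nest()"
```

```text
12.3 [0.5059 0.0423 0.195 ] x [-0.319  0.948 -0.002] z [ 0.002 -0.002 -1.   ] F [ 2.88 -6.09  4.73] op 0.622 q [-0.15  0.33  1.91 -0.    0.9  -2.04]
rel seat mm [-3. -0.] z 0.19504085629811815 toolx yaw-90 18.59 F nest [ 0.81 -6.69  4.73] M [-0.97 -0.45  0.26]
```

Call:
move_arm(
  moves=[
    {"gripper": 50,"x": -0.02,"y": 0.1,"z": 0,"roll": 0},
    {"gripper": 50,"x": 0,"y": 0.1,"z": 0,"roll": 0},
    {"gripper": 50,"x": 0,"y": 0,"z": 0,"roll": 0},
  ],
)

```text
time_s: 12.68
eef_pos: [0.5075, 0.0427, 0.195]
eef_rot: [0.0, 0.584, 0.812, -0.001]
wrist_force: [-0.4, -7.1, 7.0]
opening: 0.623
```

Call:
move_arm(
  moves=[
    {"gripper": 50,"x": 0,"y": 0.1,"z": 0,"roll": 0},
    {"gripper": 50,"x": 0,"y": 0,"z": 0,"roll": 0},
  ],
)

```text
time_s: 12.92
eef_pos: [0.5084, 0.043, 0.195]
eef_rot: [0.0, 0.584, 0.812, -0.001]
wrist_force: [-0.6, -7.1, 8.6]
opening: 0.618
```

```bash
python3 -c "
from h import *
nest()"
```

```text
12.93 [0.5084 0.043  0.195 ] x [-0.319  0.948 -0.001] z [-0.    -0.002 -1.   ] F [-0.57 -7.12  8.62] op 0.618 q [-0.15  0.34  1.9  -0.    0.9  -2.04]
rel seat mm [-0.4 -0.1] z 0.19500851152177245 toolx yaw-90 18.6 F nest [-2.79 -6.57  8.62] M [-0.95 -0.04  0.25]
```

Call:
move_arm(
  moves=[
    {"gripper": 50,"x": -0.02,"y": 0.06,"z": -0.05,"roll": 0},
    {"gripper": 50,"x": 0,"y": 0,"z": 0,"roll": 0},
  ],
)

```text
time_s: 13.18
eef_pos: [0.5087, 0.043, 0.195]
eef_rot: [0.0, 0.584, 0.812, -0.001]
wrist_force: [-0.8, -6.3, 4.2]
opening: 0.624
```

Call:
move_arm(
  moves=[
    {"gripper": 50,"x": 0,"y": 0.06,"z": 0,"roll": 0},
    {"gripper": 50,"x": 0,"y": 0,"z": 0,"roll": 0},
  ],
)

```text
time_s: 13.42
eef_pos: [0.5093, 0.0432, 0.195]
eef_rot: [0.0, 0.584, 0.812, -0.001]
wrist_force: [-0.6, -7.2, 4.7]
opening: 0.621
```

```bash
python3 -c "
from h import *
nest()"
```

```text
13.43 [0.5093 0.0432 0.195 ] x [-0.319  0.948 -0.001] z [-0.001 -0.001 -1.   ] F [-0.58 -7.25  4.66] op 0.621 q [-0.15  0.34  1.9  -0.    0.9  -2.04]
rel seat mm [ 0.5 -0.2] z 0.1950297921887451 toolx yaw-90 18.6 F nest [-2.85 -6.69  4.66] M [-1.03 -0.09  0.23]
```

Call:
move_arm(
  moves=[
    {"gripper": 50,"x": -0.01,"y": 0.08,"z": 0,"roll": 0},
    {"gripper": 50,"x": 0,"y": 0,"z": 0,"roll": 0},
  ],
)

```text
time_s: 13.68
eef_pos: [0.5101, 0.0435, 0.195]
eef_rot: [-0.0, 0.584, 0.812, -0.001]
wrist_force: [-2.2, -5.4, 4.7]
opening: 0.62
```

Call:
move_arm(
  moves=[
    {"gripper": 50,"x": -0.01,"y": 0.06,"z": 0,"roll": 0},
    {"gripper": 50,"x": 0,"y": 0,"z": 0,"roll": 0},
  ],
)

```text
time_s: 13.92
eef_pos: [0.5106, 0.0436, 0.195]
eef_rot: [-0.0, 0.584, 0.812, -0.001]
wrist_force: [-1.0, -5.4, 5.0]
opening: 0.619
```

```bash
python3 -c "
from h import *
nest()"
```

```text
13.93 [0.5106 0.0436 0.195 ] x [-0.319  0.948 -0.001] z [-0.001 -0.001 -1.   ] F [-0.99 -5.42  5.03] op 0.619 q [-0.15  0.34  1.89 -0.    0.9  -2.04]
rel seat mm [ 1.8 -0.2] z 0.19503225137659888 toolx yaw-90 18.6 F nest [-2.66 -4.83  5.03] M [-0.97 -0.03  0.23]
```

Call:
move_arm(
  moves=[
    {"gripper": 50,"x": 0,"y": 0.08,"z": 0,"roll": 0},
    {"gripper": 50,"x": 0,"y": 0,"z": 0,"roll": 0},
  ],
)

```text
time_s: 14.18
eef_pos: [0.5109, 0.0437, 0.195]
eef_rot: [-0.001, 0.583, 0.812, -0.002]
wrist_force: [-4.5, -7.8, 9.1]
opening: 0.62
```

Call:
move_arm(
  moves=[
    {"gripper": 50,"x": 0,"y": 0.06,"z": 0,"roll": 0},
    {"gripper": 50,"x": 0,"y": 0,"z": 0,"roll": 0},
  ],
)

```text
time_s: 14.42
eef_pos: [0.5111, 0.0438, 0.1951]
eef_rot: [-0.001, 0.583, 0.812, -0.002]
wrist_force: [-6.7, -8.4, 11.9]
opening: 0.623
```

```bash
python3 -c "
from h import *
nest()"
```

```text
14.43 [0.5111 0.0438 0.1951] x [-0.319  0.948 -0.001] z [-0.004 -0.002 -1.   ] F [-6.68 -8.39 11.93] op 0.623 q [-0.15  0.35  1.89 -0.    0.91 -2.04]
rel seat mm [ 2.4 -0.2] z 0.19506828759441094 toolx yaw-90 18.62 F nest [-8.99 -5.84 11.93] M [-1.41  0.74  0.2 ]
```

Call:
move_arm(
  moves=[
    {"gripper": 50,"x": 0,"y": -0.01,"z": -0.06,"roll": 0},
    {"gripper": 50,"x": 0,"y": 0,"z": 0,"roll": 0},
    {"gripper": 50,"x": 0,"y": 0,"z": 0,"roll": 0},
  ],
)

```text
time_s: 14.8
eef_pos: [0.5111, 0.0437, 0.1952]
eef_rot: [-0.001, 0.583, 0.812, -0.002]
wrist_force: [-3.5, -8.7, 5.4]
opening: 0.623
```

Run:
```python
from h import *
nest(); c=wcap("w6"); s=ctrl.camera("side"); t=ctrl.camera("top")
Z=lambda i:cv2.resize(i,(400,400),interpolation=cv2.INTER_CUBIC)
save("p6",np.hstack([Z(t["img"][175:255,165:245]),Z(s["img"][230:310,250:330])]))
```

```text
14.8 [0.5111 0.0437 0.1952] x [-0.319  0.948 -0.001] z [-0.004 -0.002 -1.   ] F [-3.46 -8.7   5.4 ] op 0.623 q [-0.15  0.34  1.89 -0.    0.91 -2.04]
rel seat mm [ 2.4 -0.3] z 0.19518504960329225 toolx yaw-90 18.61 F nest [-6.03 -7.15  5.4 ] M [-1.46  0.38  0.22]
14.8 [0.5111 0.0437 0.1952] x [-0.319  0.948 -0.001] z [-0.004 -0.002 -1.   ] F [-3.46 -8.7   5.4 ] op 0.623 q [-0.15  0.34  1.89 -0.    0.91 -2.04]
```

View pics/p6.png

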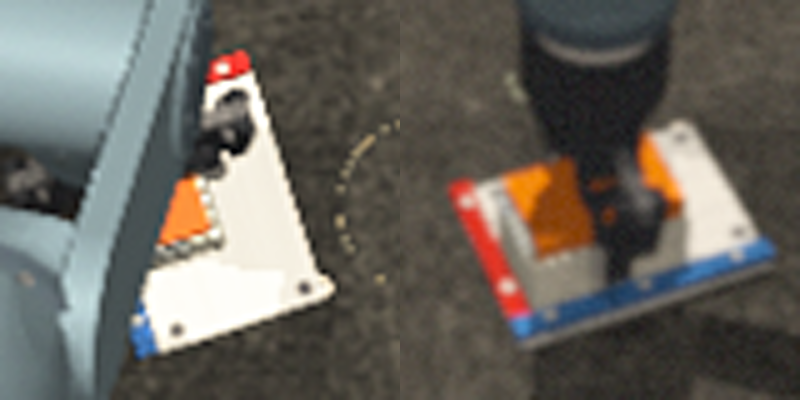

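View: the case sits flat on the plate with its long side along the blue stop and its hinge end at the red stop. The lid is shut. One small trim of the push follows.

Call:
move_arm(
  moves=[
    {"gripper": 50,"x": -0.03,"y": 0.02,"z": 0,"roll": 0},
    {"gripper": 50,"x": 0,"y": 0,"z": 0,"roll": 0},
    {"gripper": 50,"x": 0,"y": 0,"z": 0,"roll": 0},
    {"gripper": 50,"x": 0,"y": 0,"z": 0,"roll": 0},
  ],
)

```text
time_s: 15.45
eef_pos: [0.5112, 0.0437, 0.1952]
eef_rot: [-0.001, 0.583, 0.812, -0.002]
wrist_force: [-5.7, -7.5, 6.4]
opening: 0.618
```

```bash
python3 -c "
from h import *
nest()"
```

```text
15.45 [0.5112 0.0437 0.1952] x [-0.319  0.948 -0.   ] z [-0.004 -0.002 -1.   ] F [-5.69 -7.48  6.45] op 0.618 q [-0.15  0.35  1.89 -0.    0.91 -2.04]
rel seat mm [ 2.4 -0.3] z 0.19515661547191146 toolx yaw-90 18.61 F nest [-7.77 -5.29  6.45] M [-1.34  0.53  0.26]
```

```bash
python3 -c "
from h import *
print(ctrl.hand_in()); nest()"
```

```text
the job is handed in; nothing more can be done
None
the job is handed in; nothing more can be done
```

I pressed the lid shut, carried the case to the plate and pressed it into the corner against both stops. I handed the job in at 15.5 s, with the case still gripped and pressed.

- **Lid:** I pressed with up to about 12 N (the lid needs 2–6 N), and the pictures showed it flush and shut after pressing and again over the plate.
- **Seating:** The last reading was about 5 N on the blue stop and about 8 N on the red one. The red figure includes an estimated 1–4 N of friction, so the net push there is less certain. About 6 N net pressed down onto the plate. The last picture, taken just before the final small trim, showed the case flat along the blue stop with its hinge end at the red stop.
- **Disagreement:** Contact with the red stop came 2.4 mm past my camera estimate, slightly over the 2 mm calibration plus a small grip offset. Contact with the blue stop agreed to 0.3 mm. I took the sharp rise in force as proof of contact with the red stop.
- **Tilt:** The tool showed a tilt of about 0.2° under the push.
- **Bystanders:** A small white bit lay beside the case where one finger came down. I gripped above it but did not check it afterwards. I saw no sign of the arm touching the beaker, the jar or anything else.

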